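# Set up a plaster casting frame: former on its spigot, corner held true with the square

### The job

Get the casting frame ready for plaster: push the orange sleeve (the pour-hole former) down onto the steel spigot of the white board until it is fully home, and let go of it. Then take the aluminium square by its red grip and, keeping it flat on the board inside the frame, press it into the corner so that it swings the blue hinged fence out to a true right angle and its two outer faces bear firmly and flush on both fences. Finish while still holding the square pressed there in the gripper; leave the jar and the bowl where they are.

Things in the scene. Friction and masses are not known exactly. Their poses are not given: they have to be found in the camera images.
- frame: Fixed casting frame. Origin on the table top, under the inside corner of the two fences; x runs along the fixed fence, y along the hinged fence (when square), both away from the corner, z up. White base board 12 mm thick, x = -18 to 210 mm, y = -18 to 190 mm. Fixed plywood fence: inside face is y = 0, x = -18 to 200 mm. Both fences: 40 mm high (top at z = 52 mm), 18 mm thick. Spigot at (150, 130).
- corner (a point): Inside corner of the fences at the top of the base board, 12 mm above the table; axes as the frame's.
- spigot_foot (a point): Foot of the spigot on the base board, on its axis, 12 mm above the table; axes as the frame's. Spigot 25 mm in diameter, 42 mm tall, the top 10 mm a cone.
- sleeve: Orange rigid plastic tube, outside 40 mm, bore 28 mm, 70 mm tall, open at both ends, standing upright on the table; about 90 g. Origin at the centre of its lower end, z along the tube.
- square: Aluminium square lying flat, 350 g: legs 130 x 28 x 12 mm thick, diagonal brace with red grip. Origin under the grip's centre, on the underside. Outer faces at x = -48 and y = -48 mm; legs run to +x and +y from the heel (-48, -48), notched 8 mm. In place its axes match the frame's. Grip: 16 mm thick along the diagonal (1, 1), 60 mm long along (-1, 1), 10 to 58 mm above the underside.
- square_heel (a point): Outer corner of the square, where its two outer faces would meet, on the underside; axes as the square's.
- jar: Bystander: small glaze jar, 50 mm across, 70 mm tall, blue cap. Origin under its centre.
- bowl: Bystander: white bowl, 100 mm across, 45 mm tall. Origin under its centre.
- side_fence (a joint): Angle (rad) of the blue fence about the inside corner's vertical edge: 0 = square to the fixed fence, positive = leaning into the frame; 0.06 to 0.16 at the start, at most 0.03 past square (-0.03). Friction 0.2 N m, no spring: it stays where left. The square slid along the fixed fence to the corner pushes it out, then stops hard against its hinge end at 0.
- side_fence_end (a point): Top of the free end of the blue hinged fence, on its inside face, 180 mm from the hinge edge and 52 mm above the table; its y axis runs along the fence away from the hinge.
There are look-alikes about, which are no part of the job. What is shaped like the square but brown, green or yellow is not meant.

How it is judged (in metres and radians):
On the way, in this order (a step that is already met when the one before it is completed fails the run):
1. the sleeve is fully home on the spigot and let go (horizontal distance between sleeve and spigot_foot below 0.003 m and z of sleeve in the frame of spigot_foot between -0.003 and 0.003 m and angle between sleeve's own z axis and vertical below 0.06 rad and contact force between the fingers and sleeve below 0.1 N), for 0.2 s.
2. the square lies in the corner, pressed on both fences, with the blue fence at a right angle (contact force between square and frame_c0 above 2 N and contact force between square and side_fence_c0 above 2 N and contact force between the fingers and square above 5 N and x of square_heel in the frame of corner between -0.004 and 0.004 m and y of square_heel in the frame of corner between -0.004 and 0.004 m and z of square_heel in the frame of corner between -0.003 and 0.006 m and angle between the x axis of square and the x axis of frame, either way round below 0.026 rad and angle between the z axis of square and the z axis of frame, either way round below 0.05 rad and value of joint side_fence between -0.026 and 0.026 rad), for 0.3 s.
At the end, for the whole second after the job is handed in: Sleeve on the spigot: within 3 mm of home and of centre, upright. Square flat, at most 6 mm above the board, heel within 4 mm of the corner, aligned within 0.026 rad; blue fence within 0.026 rad of square; over 2 N on each fence, gripped with over 5 N (all of step 2 and horizontal distance between sleeve and spigot_foot below 0.003 m and z of sleeve in the frame of spigot_foot between -0.003 and 0.003 m and angle between sleeve's own z axis and vertical below 0.06 rad); the arm keeps its last pose, push and grip.
It fails at once if the jar is moved more than 25 mm or tipped (distance of jar from where it was at the start of the episode above 0.025 m or angle between jar's own z axis and vertical above 0.5 rad).
It fails at once if the bowl is moved more than 25 mm or tipped (distance of bowl from where it was at the start of the episode above 0.025 m or angle between bowl's own z axis and vertical above 0.5 rad).
It also fails if it takes over 58 s, if anything falls off the work surface, if the arm or the gripper's body presses on something with over 40 N, if the wrist force passes 120 N, or if a joint passes its speed limit or range.

### The arm

A 6-joint arm with a two-finger parallel gripper is mounted at the origin on the work surface. World frame = base frame: x ahead of the robot, y to its left, z up, the work surface at z = 0. Lengths are in mm, angles in rad, forces in N, time in s.
With the tool pointing down it reaches from about 350 to 875 mm from the base axis. Payload 4.2 kg.
Tool frame: the origin (TCP) lies at the very end of the fingers, on their centre line; the grasp point (between the pads) lies 19 mm behind it (arm.grip_point_offset is the distance from the TCP to the grasp point, in mm); z points along the fingers, y is the direction in which the jaws open and shut (so a half turn about z gives the same grasp; the last joint's range is limited). The gripper opens to 85 mm and grips with 20 to 120 N. Pads are 22 mm wide; open, the fingers measure 114 mm over their backs; the gripper's body (76 mm by 85 mm) begins 54 mm behind the grasp point. The pads swing forward as they close: fully open they stand 13 mm farther back than shut.
Start: joints at [-1.026, 0.385, 0.008, 0, -1.194, -0.259], TCP at [176.219, -599.622, 231.312] pointing down, gripper open.
Joint ranges: [-3.14, 3.14], [-1.21, 2.06], [-1.07, 1.41], [-3.16, 2.05], [-2.99, -0.16], [-3.1, 3.1]. Speed limits (rad/s): [2.79, 2.79, 3.14, 3.14, 3.14, 3.14].

### API

Orientations are given as a unit quaternion [x, y, z, w].
In Python, from bench import arm gives the robot as it stands.
- The arm moves only by the tool drive_tool, never from a script. Its argument "steps" is a list of rows, each a list of 5 numbers: the shift along the tool's x, y, z in m, then the turn about the tool's z in degrees, then the finger opening in m, from 0 to 0.0854. A call has 1 to 20 rows; each row shifts and turns the commanded pose from where the row before left it, along the tool's axes as they then stand; what a row does not reach is not made up. A row lasts 1/10 s, in which the tool goes at most 50 mm and 8.59 degrees, less where a joint would pass 70% of its speed; a pose out of reach is approached as far as the arm can. A call is refused whole if a number of a shift passes 0.05 or a number of a turn 8.59, either way. A call with a gripper value outside its range is refused whole. The fingers move at their own pace and stop on an object; the grip force is fixed at half the most. Time passes only in rows, so rows that do not move let the fingers close. It gives the time, the measured TCP pose, the force and the opening at its end, in the units of the state.
- arm.read_state(): the state, without advancing time (a new reading comes with each control period).
- arm.get_image(name): name is "scene" or "top" or "wrist"; returns (picture, depth): 480x640x3 uint8, blue, green, red; 480x640 float32, mm along the optical axis (not along the pixel's ray), 0 where there is no reading.
- arm.camera_params(name): a dict with "K" (3x3 intrinsics, pixels), "world_to_cam" (4x4, takes a point from world to camera coordinates); the wrist camera has in their place "mount" (4x4, takes a point from camera to tool coordinates, whose origin is the TCP and whose axes are the flange's). Camera axes: x right, y up, looking along -z (the intrinsics and any distortion apply to the point x, -y, -z); pixel columns grow to the right and rows downward; lengths in mm; the calibration is good to about 2 mm. The wrist camera is an equidistant fisheye: a pixel r from the principal point sees the ray r / f radians off the axis. A picture is of the moment at which its call begins: read the wrist's pose just before it. camera_params takes no time and is no camera call.
- arm.job_done(): hands the job in, once; it reports no verdict.
The state is a dict: "clock": time; "joints": joint angles; "joint_vel": joint speeds; "joint_efforts": joint torques, N m; "position": TCP position; "ee_rot": TCP orientation; "contact_force": force on the tool from outside, world axes, zero at the start; "wrist_torque": the same for the moment, N m; "gripper_width": finger opening in mm.
Only numpy, scipy, OpenCV 4.12 (cv2) and the standard library are available. Lean on these libraries where they do the work, as an engineer would, in place of code of your own. Each camera call takes 0.05 s, during which the arm holds its last target.

## Working session

There is one attempt and no reset: what is moved stays moved. The work goes in short steps, Python scripts to look and compute and a tool call to move; the robot and the scene stay as the last step left them, time stands still between calls to the robot, and variables do not carry over. Pictures are saved under pics/ and viewed, and the job is handed in when it is done.

Besides the shell and the picture viewer there is one more tool, called after "Request:" by a JSON object that holds its "name" and its "arguments", one argument or row to a line. drive_tool: Moves the arm, as the interface text tells. Its arguments: {"type":"object","properties":{"steps":{"type":"array"}},"required":["steps"]}

```bash
ls; mkdir -p pics; python3 - <<'E'
from bench import arm
import cv2,numpy as np
s=arm.read_state();print(s)
for n in ["scene","top"]:
    im,d=arm.get_image(n);cv2.imwrite(f"pics/{n}0.png",im);np.save(f"{n}0.npy",d)
    print(n,arm.camera_params(n))
print(arm.camera_params("wrist"),arm.grip_point_offset)
E
```

```text
pics
{'clock': 0.0, 'joints': array([-1.02639620e+00,  3.85605743e-01,  6.62709608e-03, -5.17042760e-04,
       -1.19399557e+00, -2.58595789e-01]), 'joint_vel': array([2.69337444e-03, 3.76979976e-04, 5.38882483e-04, 4.60356186e-04,
       5.76495532e-05, 1.10799504e-03]), 'joint_efforts': array([-9.03842392e-04, -3.92292809e+01,  1.88390082e+01,  4.18616250e+00,
       -4.92084117e-03,  1.07629634e-05]), 'position': array([ 176.06296091, -599.08246862,  230.18971024]), 'ee_rot': array([-1.42321795e-01,  9.89819813e-01,  1.09624969e-03, -2.04383549e-04]), 'contact_force': array([ 0.00163666,  0.13471637, -0.2470126 ]), 'wrist_torque': array([-0.01787205, -0.04698673,  0.00459855]), 'gripper_width': 85.29869483719614}
scene {'K': array([[624.18314775,   0.        , 323.64794603],
       [  0.        , 624.18314775, 239.35465957],
       [  0.        ,   0.        ,   1.        ]]), 'world_to_cam': array([[-6.62652407e-02,  9.97718360e-01, -1.29225426e-02,
         2.41323282e+01],
       [-7.67875701e-01, -4.27212054e-02,  6.39172752e-01,
         3.46728039e+02],
       [ 6.37162323e-
[... 504 characters left out ...]
     [-9.92166102e-02, -1.22477051e-02,  9.94990481e-01,
        -1.56627250e+03],
       [ 0.00000000e+00,  0.00000000e+00,  0.00000000e+00,
         1.00000000e+00]])}
{'K': array([[371.64829954,   0.        , 318.88028068],
       [  0.        , 371.64829954, 242.24215428],
       [  0.        ,   0.        ,   1.        ]]), 'mount': array([[-3.92339996e-05,  9.64372474e-01,  2.64548163e-01,
         6.68914814e+01],
       [ 9.99999127e-01, -3.11488310e-04,  1.28379163e-03,
         2.95797553e-01],
       [ 1.32045697e-03,  2.64547982e-01, -9.64371620e-01,
        -1.43045676e+02],
       [ 0.00000000e+00,  0.00000000e+00,  0.00000000e+00,
         1.00000000e+00]])} 18.700000000000003
```

View pics/scene0.png

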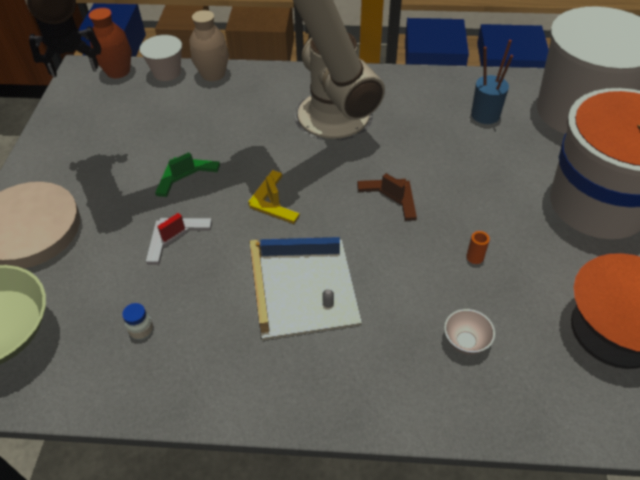

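View pics/top0.png

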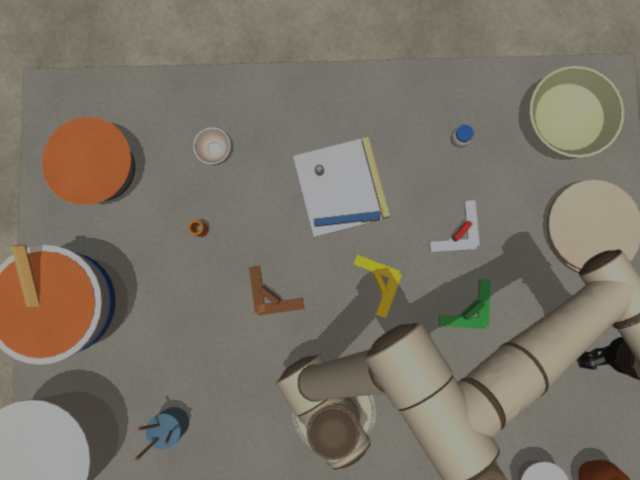

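The scene view shows the sleeve at (478,247), the spigot at (328,298) and the white square with the red grip at (172,228). In the top view these are at (198,228), (319,170) and (462,231). The frame corner is near (385,216) in the top view, and the blue fence leans inward.

```bash
cat > h.py <<'E'
import numpy as np,cv2
from bench import arm
from scipy.spatial.transform import Rotation as R
def ray(name,uv,pose=None):
    p=arm.camera_params(name);K=p["K"]
    uv=np.atleast_2d(np.asarray(uv,float))
    x=(uv[:,0]-K[0,2])/K[0,0];y=(uv[:,1]-K[1,2])/K[1,1]
    if name=="wrist":
        r=np.hypot(x,y)+1e-12
        d=np.c_[np.sin(r)*x/r,-np.sin(r)*y/r,-np.cos(r)]
        T=np.eye(4);T[:3,:3]=R.from_quat(pose[1]).as_matrix();T[:3,3]=pose[0]
        M=T@p["mount"]
    else:
        d=np.c_[x,-y,-np.ones_like(x)]
        M=np.linalg.inv(p["world_to_cam"])
    return M[:3,3],d@M[:3,:3].T
def onz(name,uv,z,pose=None):
    o,d=ray(name,uv,pose);t=(z-o[2])/d[:,2]
    return o+d*t[:,None]
def proj(name,P,pose=None):
    p=arm.camera_params(name);K=p["K"];P=np.atleast_2d(P)
    if name=="wrist":
        T=np.eye(4);T[:3,:3]=R.from_quat(pose[1]).as_matrix();T[:3,3]=pose[0]
        W=np.linalg.inv(T@p["mount"])
    else: W=p["world_to_cam"]
    c=P@W[:3,:3].T+W[:3,3];c=c*[1,-1,-1]
    if name=="wrist":
        rho=np.hypot(c[:,0],c[:,1]);th=np.arctan2(rho,c[:,2])/np.maximum(rho,1e-9)
        q=c[:,:2]*th[:,None]
    else: q=c[:,:2]/c[:,2:]
    return np.c_[q[:,0]*K[0,0]+K[0,2],q[:,1]*K[1,1]+K[1,2]]
def shot(name,tag):
    s=arm.read_state();im,d=arm.get_image(name)
    cv2.imwrite(f"pics/{tag}.png",im);np.save(tag+".npy",d)
    np.savez(tag+"_pose.npz",p=s["position"],q=s["ee_rot"])
    return im,d,(s["position"],s["ee_rot"])
E
python3 - <<'E'
import cv2
im=cv2.imread("pics/top0.png")
c=cv2.resize(im[120:270,280:500],None,fx=3.6,fy=3.6,interpolation=cv2.INTER_CUBIC)
cv2.imwrite("pics/top0c.png",c)
from h import *
hsv=cv2.cvtColor(im,cv2.COLOR_BGR2HSV)
def comp(m,box):
    x0,y0,x1,y1=box
    mm=np.zeros(m.shape,np.uint8);mm[y0:y1,x0:x1]=m[y0:y1,x0:x1]
    return mm
H,S,V=cv2.split(hsv)
for nm,m,box,z in [("red",(S>150)&((H<8)|(H>172)),(430,190,500,260),58),("orange",(S>120)&(H<20),(180,210,215,245),70),("ply",(S>70)&(H>15)&(H<30),(350,130,400,230),52),("blue",(S>90)&(H>100)&(H<125),(300,200,390,235),52),("sq",(V>150)&(S<40),(425,190,490,260),12),("cap",(S>120)&(H>100)&(H<125),(440,115,480,150),70)]:
    mm=comp(m.astype(np.uint8),box)
    ys,xs=np.nonzero(mm)
    r=cv2.minAreaRect(np.c_[xs,ys].astype(np.float32))
    print(nm,len(xs),r[0],onz("top",[r[0]],z).round(1)[0]); print(onz("top",cv2.boxPoints(r),z)[:,:2].round(1).tolist())
E
```

```text
red 121 (462.25616455078125, 230.30490112304688) [ 462. -345.   58.]
[[445.6, -321.2], [488.2, -357.6], [478.6, -368.9], [435.9, -332.5]]
orange 226 (197.50003051757812, 228.00003051757812) [482.7 340.1  70. ]
[[477.7, 371.5], [511.6, 354.4], [487.7, 308.7], [453.8, 325.8]]
ply 530 (375.36614990234375, 177.40692138671875) [ 607.3 -124.7   52. ]
[[711.5, -91.4], [716.1, -111.0], [504.5, -157.5], [500.0, -138.2]]
blue 419 (346.637939453125, 218.1956024169922) [501.2 -46.6  52. ]
[[501.7, 39.7], [517.5, -131.3], [500.7, -132.7], [484.9, 38.1]]
sq 784 (453.2766418457031, 225.8730926513672) [ 478.4 -331.2   12. ]
[[539.4, -265.6], [545.6, -393.2], [418.0, -396.4], [411.7, -269.8]]
cap 211 (464.5, 132.5) [ 717.2 -359.5   70. ]
[[737.7, -340.8], [736.7, -379.9], [696.8, -378.1], [697.8, -339.1]]
```

View pics/top0c.png

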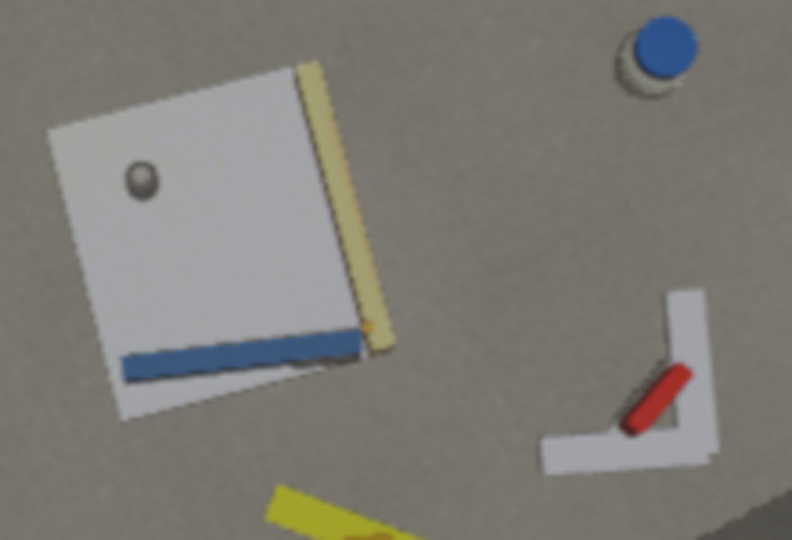

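Request:
{"name": "drive_tool", "arguments": {
  "steps": [
    [-0.042,0.0226,0,0,0.085],
    [-0.042,0.0226,0,0,0.085],
    [-0.042,0.0226,0,0,0.085],
    [-0.042,0.0226,0,0,0.085],
    [-0.042,0.0226,0,0,0.085],
    [-0.042,0.0226,0,0,0.085],
    [-0.042,0.0226,0,0,0.085],
    [-0.042,0.0226,0,0,0.085],
    [0,0,0,0,0.085],
    [0,0,0,0,0.085]
  ]
}}

```text
clock: 1.1
position: [448.1, -330.4, 230.8]
ee_rot: [-0.144, 0.99, 0.0, -0.001]
contact_force: [-1.3, -1.0, 0.3]
gripper_width: 85.2
```

```bash
python3 - <<'E'
from h import *
im,d,p=shot("wrist","w1");print(p,arm.read_state()["joints"])
E
```

```text
(array([ 448.06494717, -330.35959698,  230.76258963]), array([-1.43580733e-01,  9.89638384e-01,  3.91455213e-04, -5.36985786e-04])) [-3.46102376e-01  2.69603222e-01 -1.62221674e-01 -9.05099167e-05
 -1.14018774e+00 -9.38287037e-01]
```

View pics/w1.png

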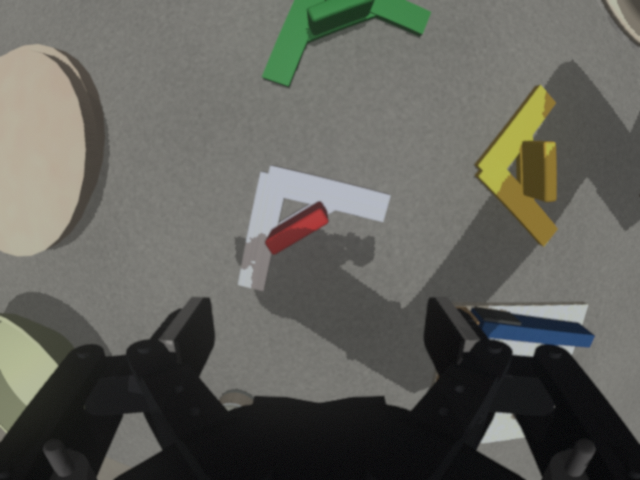

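Request:
{"name": "drive_tool", "arguments": {
  "steps": [
    [-0.026,0.039,0,0,0.085],
    [-0.026,0.039,0,0,0.085],
    [-0.026,0.039,0,0,0.085],
    [-0.026,0.039,0,0,0.085],
    [-0.026,0.039,0,0,0.085],
    [-0.026,0.039,0,0,0.085],
    [0,0,0,0,0.085],
    [0,0,0,0,0.085],
    [0,0,0,0,0.085]
  ]
}}

```text
clock: 2.05
position: [530.7, -64.5, 231.2]
ee_rot: [-0.141, 0.99, -0.0, -0.0]
contact_force: [-0.1, 0.4, 0.5]
gripper_width: 85.3
```

```bash
python3 - <<'E'
from h import *
im,d,p=shot("wrist","w2");print(p)
E
```

```text
(array([530.68671357, -64.46949829, 231.15120381]), array([-1.41295755e-01,  9.89967357e-01, -2.55945121e-05, -3.74502803e-04]))
```

View pics/w2.png

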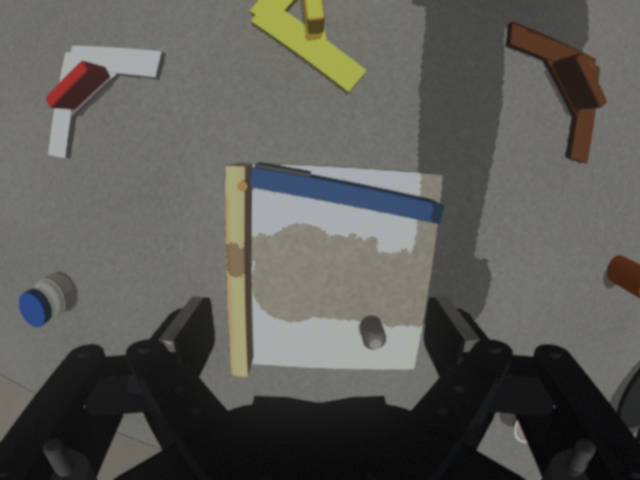

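```bash
cat > zoom.py <<'E'
import cv2,sys
n,x0,y0,x1,y1,f,o=sys.argv[1:]
im=cv2.imread(n)[int(y0):int(y1),int(x0):int(x1)]
cv2.imwrite(o,cv2.resize(im,None,fx=float(f),fy=float(f),interpolation=cv2.INTER_CUBIC))
E
python3 zoom.py pics/w2.png 215 150 455 390 2.5 pics/w2c.png
python3 - <<'E'
from h import *
im=cv2.imread("pics/w2.png");z=np.load("w2_pose.npz");pose=(z["p"],z["q"])
H,S,V=cv2.split(cv2.cvtColor(im,cv2.COLOR_BGR2HSV))
m=(S>60)&(H>12)&(H<32);
# row-wise inner edge of ply
L=[];Rr=[]
for r in range(180,370,4):
    xs=np.nonzero(m[r,215:262])[0]+215
    if len(xs)>10:L.append((xs.min()-.5,r));Rr.append((xs.max()+.5,r))
for nm,pts in(("outer",L),("inner",Rr)):
    P=onz("wrist",pts,52,pose)[:,:2].astype(np.float32)
    vx,vy,x,y=cv2.fitLine(P,cv2.DIST_HUBER,0,.01,.01).ravel();n=np.array([-vy,vx])
    print(nm,vx,vy,x,y,np.arctan2(vy,vx),"res",np.abs((P-[x,y])@n).max())
    print(P[0],P[-1])
d=np.load("w2.npy");print(d[330,372],d[270,330])
E
```

```text
outer 0.972626 0.23237622 607.08154 -133.91557 0.2345201 res 0.88628685
[ 519.5145  -154.00168] [ 709.8799  -109.80609]
inner 0.9734868 0.2287433 604.41174 -111.05941 0.23078658 res 3.3264315
[ 514.1478  -133.75897] [703.27246 -91.24682]
364.4293 383.66843
```

View pics/w2c.png

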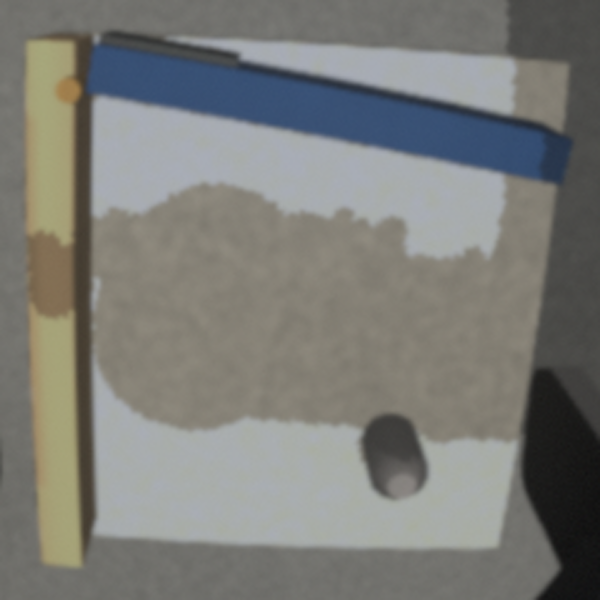

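```bash
python3 - <<'E'
from h import *
z=np.load("w2_pose.npz");pose=(z["p"],z["q"])
C=[(27,40,52,-18,-18),(77,38,52,-18,0),(43,565,52,200,-18),(83,567,52,200,0),(568,62,12,-18,190),(497,548,12,210,190)]
W=[];F=[]
for u,v,h,x,y in C:
    W.append(onz("wrist",[(215+(u+.5)/2.5-.5,150+(v+.5)/2.5-.5)],h,pose)[0,:2]);F.append((x,y))
W=np.array(W);F=np.array(F,float)
r,_=R.align_vectors(np.c_[W-W.mean(0),0*W[:,:1]],np.c_[F-F.mean(0),0*F[:,:1]])
M=r.as_matrix()[:2,:2];t=W.mean(0)-M@F.mean(0)
print("yaw",np.arctan2(M[1,0],M[0,0]),"origin",t);print((W-(F@M.T+t)).round(1))
print("spigot pred",M@[150,130]+t, "meas", onz("wrist",[(215+404/2.5,150+487/2.5)],54,pose))
f=[onz("wrist",[(215+u/2.5,150+v/2.5)],52,pose)[0,:2] for u,v in((90,93),(559,183))]
dd=f[1]-f[0];print("fence lean",np.arctan2(dd[1],dd[0])-np.pi/2-np.arctan2(M[1,0],M[0,0]),[M.T@(a-t) for a in f])
E
```

```text
yaw 0.23364355520469582 origin [ 520.27995432 -136.01802673]
[[ 0.2  0.6]
 [-0.8  0.4]
 [ 0.5  0.6]
 [-0.2  0. ]
 [ 0.2 -1. ]
 [ 0.1 -0.7]]
spigot pred [636.10627784  25.1783218 ] meas [[636.83398348  26.60370767  54.        ]]
fence lean -0.13661458781334068 [array([0.88071243, 5.99013465]), array([ 24.39695474, 177.05357312])]
```

Request:
{"name": "drive_tool", "arguments": {
  "steps": [
    [-0.006,0.0445,0.005,0,0.085],
    [-0.006,0.0445,0.005,0,0.085],
    [-0.006,0.0445,0.005,0,0.085],
    [-0.006,0.0445,0.005,0,0.085],
    [-0.006,0.0445,0.005,0,0.085],
    [-0.006,0.0445,0.005,0,0.085],
    [-0.006,0.0445,0.005,0,0.085],
    [-0.006,0.0445,0.005,0,0.085],
    [-0.006,0.0445,0.005,0,0.085],
    [0,0,0,0,0.085],
    [0,0,0,0,0.085],
    [0,0,0,0,0.085]
  ]
}}

```text
clock: 3.3
position: [470.7, 334.9, 186.4]
ee_rot: [-0.141, 0.99, -0.0, -0.0]
contact_force: [-0.3, 0.1, -0.3]
gripper_width: 84.6
```

```bash
python3 - <<'E'
from h import *
im,d,p=shot("wrist","w3");print(p,arm.read_state()["joints"])
E
python3 zoom.py pics/w3.png 200 100 440 340 2.5 pics/w3c.png
```

```text
(array([470.74875703, 334.88356871, 186.36454132]), array([-1.41309725e-01,  9.89965408e-01, -1.66571332e-04, -1.56156347e-04])) [ 8.98400341e-01  3.40533638e-01 -1.77309634e-01  6.33346287e-05
 -1.05298333e+00 -2.18587305e+00]
```

View pics/w3.png

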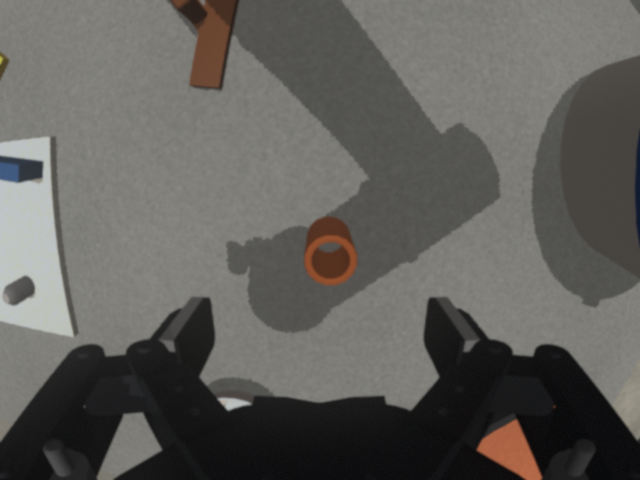

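```bash
python3 - <<'E'
from h import *
im=cv2.imread("pics/w3.png");z=np.load("w3_pose.npz");pose=(z["p"],z["q"])
H,S,V=cv2.split(cv2.cvtColor(im,cv2.COLOR_BGR2HSV))
m=((S>150)&(H<15)&(V>150)).astype(np.uint8);m[:200]=0;m[320:]=0;m[:,:280]=0;m[:,380:]=0
ys,xs=np.nonzero(m);print(len(xs),xs.min(),xs.max(),ys.min(),ys.max())
c=max(cv2.findContours(m,cv2.RETR_EXTERNAL,cv2.CHAIN_APPROX_NONE)[0],key=len)
P=onz("wrist",c[:,0,:],70,pose)[:,:2].astype(np.float32)
print(cv2.minEnclosingCircle(P),cv2.fitEllipse(P))
Rm=R.from_quat(pose[1]).as_matrix()
ctr=np.array(cv2.fitEllipse(P)[0])
print("tool delta",Rm.T[:2,:2]@(ctr-pose[0][:2]))
E
```

```text
Traceback (most recent call last):
ValueError: zero-size array to reduction operation minimum which has no identity
```

```bash
python3 - <<'E'
from h import *
im=cv2.imread("pics/w3.png");z=np.load("w3_pose.npz");pose=(z["p"],z["q"])
H,S,V=cv2.split(cv2.cvtColor(im,cv2.COLOR_BGR2HSV))
print([(H[260,x],S[260,x],V[260,x]) for x in (300,306,309,320,330,352)], [(int(V[y,330]),int(H[y,330]),int(S[y,330])) for y in range(215,292,4)])
m=((S>130)&(H<15)&(V>128)).astype(np.uint8);m[:200]=0;m[320:]=0;m[:,:280]=0;m[:,380:]=0
ys,xs=np.nonzero(m);print(len(xs),xs.min(),xs.max(),ys.min(),ys.max())
c=max(cv2.findContours(m,cv2.RETR_EXTERNAL,cv2.CHAIN_APPROX_NONE)[0],key=len)
P=onz("wrist",c[:,0,:],70,pose)[:,:2].astype(np.float32)
print(cv2.minEnclosingCircle(P),cv2.fitEllipse(P))
Rm=R.from_quat(pose[1]).as_matrix()
ctr=np.array(cv2.fitEllipse(P)[0])
print("tool delta",Rm.T[:2,:2]@(ctr-pose[0][:2]))
E
```

```text
[(np.uint8(18), np.uint8(15), np.uint8(85)), (np.uint8(10), np.uint8(173), np.uint8(140)), (np.uint8(10), np.uint8(176), np.uint8(139)), (np.uint8(10), np.uint8(158), np.uint8(84)), (np.uint8(10), np.uint8(162), np.uint8(85)), (np.uint8(10), np.uint8(175), np.uint8(143))] [(88, 15, 29), (87, 10, 147), (86, 9, 154), (86, 10, 157), (86, 10, 154), (119, 10, 169), (143, 10, 173), (92, 10, 50), (83, 18, 15), (85, 13, 57), (86, 9, 160), (85, 10, 165), (86, 10, 163), (87, 10, 161), (87, 10, 161), (86, 10, 160), (136, 10, 171), (138, 10, 170), (88, 17, 20), (88, 30, 12)]
756 305 355 236 283
((485.5408630371094, 347.8000793457031), 18.85854148864746) ((485.548828125, 347.7874450683594), (36.79484558105469, 37.002464294433594), 167.73419189453125)
tool delta [-17.81929251   8.24771896]
```

Request:
{"name": "drive_tool", "arguments": {
  "steps": [
    [-0.0089,0.0041,0.02,0,0.085],
    [-0.0089,0.0041,0.02,0,0.085],
    [0,0,0.03,0,0.085],
    [0,0,0.03,0,0.085],
    [0,0,0.02,0,0.085],
    [0,0,0.02,0,0.085],
    [0,0,0.012,0,0.085],
    [0,0,0,0,0.085],
    [0,0,0,0,0.085]
  ]
}}

```text
clock: 4.25
position: [485.7, 349.2, 35.1]
ee_rot: [-0.142, 0.99, 0.0, 0.001]
contact_force: [0.6, -0.1, 0.7]
gripper_width: 84.6
```

Request:
{"name": "drive_tool", "arguments": {
  "steps": [
    [0,0,0,0,0.05],
    [0,0,0,0,0.03],
    [0,0,0,0,0.03],
    [0,0,0,0,0.03],
    [0,0,0,0,0.03],
    [0,0,0,0,0.03],
    [0,0,0,0,0.03]
  ]
}}

```text
clock: 4.95
position: [485.3, 349.7, 35.4]
ee_rot: [-0.143, 0.99, 0.0, 0.001]
contact_force: [-0.5, -1.2, 5.9]
gripper_width: 39.2
```

Request:
{"name": "drive_tool", "arguments": {
  "steps": [
    [0,0,-0.02,0,0.03],
    [0,0,-0.04,0,0.03],
    [0,0,-0.04,0,0.03],
    [0,0,-0.02,0,0.03],
    [-0.006,-0.039,0,0,0.03],
    [-0.006,-0.039,0,0,0.03],
    [-0.006,-0.039,0,0,0.03],
    [-0.006,-0.039,0,0,0.03],
    [-0.006,-0.039,0,0,0.03],
    [-0.006,-0.039,0,0,0.03],
    [-0.006,-0.039,0,0,0.03],
    [-0.006,-0.039,0,0,0.03],
    [-0.006,-0.03,0,0,0.03],
    [0,0,0,0,0.03],
    [0,0,0,0,0.03],
    [0,0,0,0,0.03]
  ]
}}

```text
clock: 6.55
position: [632.6, 37.2, 153.8]
ee_rot: [-0.143, 0.99, 0.0, -0.0]
contact_force: [-0.3, 1.0, -1.7]
gripper_width: 39.2
```

```bash
python3 - <<'E'
from h import *
im,d,p=shot("wrist","w4");print(p)
E
```

```text
(array([632.62307061,  37.21446689, 153.81176311]), array([-1.42699649e-01,  9.89765906e-01,  1.49446282e-04, -4.89484070e-04]))
```

View pics/w4.png

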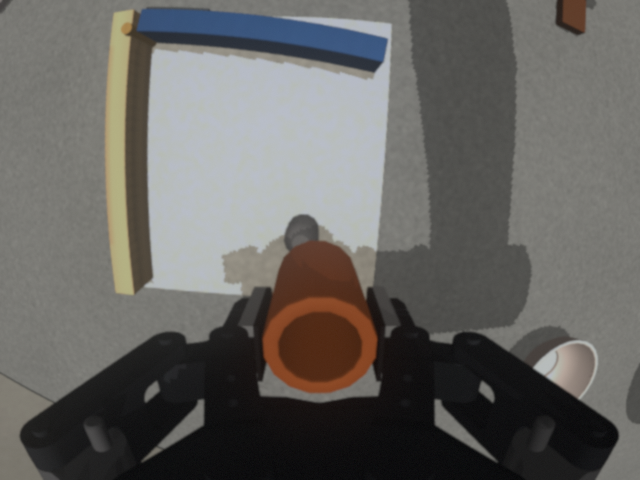

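```bash
python3 - <<'E'
from h import *
im=cv2.imread("pics/w4.png");z=np.load("w4_pose.npz");pose=(z["p"],z["q"])
H,S,V=cv2.split(cv2.cvtColor(im,cv2.COLOR_BGR2HSV))
print([(int(V[y,320]),int(S[y,320])) for y in range(236,400,6)])
m=((S>130)&(H<15)&(V>np.median(V[380:388,320])-20)).astype(np.uint8);m[:200]=0;m[:,:250]=0;m[:,390:]=0
c=max(cv2.findContours(m,cv2.RETR_EXTERNAL,cv2.CHAIN_APPROX_NONE)[0],key=len)
Rm=R.from_quat(pose[1]).as_matrix()
h=pose[0][2]+34.6
P=onz("wrist",c[:,0,:],h,pose)
T=((P-pose[0])@Rm)[:,:2].astype(np.float32)
print(cv2.boundingRect(c),cv2.minEnclosingCircle(T),cv2.fitEllipse(T))
# spigot
S0=np.array([636.5,26,54]);print("proj spig top",proj("wrist",[S0,[636.5,26,12]],pose))
print("spigot tool",Rm.T@(S0-pose[0]))
E
python3 zoom.py pics/w4.png 250 190 390 400 3 pics/w4c.png
```

```text
[(133, 27), (100, 115), (96, 133), (95, 140), (96, 141), (94, 152), (92, 155), (84, 155), (84, 158), (82, 168), (97, 176), (142, 178), (134, 185), (82, 180), (83, 187), (82, 183), (81, 189), (81, 192), (82, 183), (82, 187), (81, 192), (81, 195), (81, 189), (81, 192), (90, 193), (139, 185), (128, 135), (118, 13)]
(264, 298, 112, 95) ((-0.07089443504810333, 0.45017993450164795), 19.400121688842773) ((-0.023099124431610107, 0.3387911021709442), (37.678279876708984, 38.17808532714844), 133.04750061035156)
proj spig top [[301.39597561 243.53774782]
 [303.86716238 229.30625163]]
spigot tool [ -0.64364224 -11.89636159  99.80603795]
```

View pics/w4c.png

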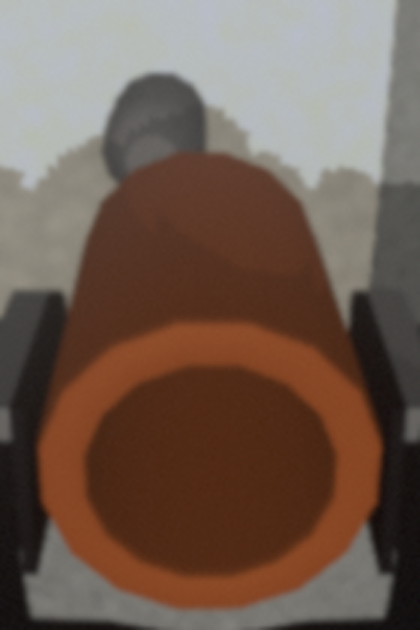

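Request:
{"name": "drive_tool", "arguments": {
  "steps": [
    [-0.0006,-0.0061,0,0,0.03],
    [0,-0.0061,0.01,0,0.03],
    [0,0,0.03,0,0.03],
    [0,0,0.015,0,0.03],
    [0,0,0,0,0.03],
    [0,0,0,0,0.03],
    [0,0,0,0,0.03]
  ]
}}

```text
clock: 7.3
position: [638.1, 25.1, 100.5]
ee_rot: [-0.143, 0.99, -0.0, 0.001]
contact_force: [-0.4, 0.1, -0.9]
gripper_width: 39.3
```

```bash
python3 - <<'E'
from h import *
im,d,p=shot("wrist","w5");print(p);
Rm=R.from_quat(p[1]).as_matrix();print((Rm.T@(np.array([636.5,26,54])-p[0])).round(2), arm.read_state()["contact_force"])
im,d,p=shot("scene","s5");print(proj("scene",[[636.5,26,54],[636.5,26,12]]))
E
python3 zoom.py pics/w5.png 250 150 390 400 2.4 pics/w5c.png
python3 zoom.py pics/s5.png 240 220 380 350 5 pics/s5c.png
```

```text
(array([638.11119168,  25.13499217, 100.47121927]), array([-1.42635268e-01,  9.89774654e-01, -4.11813193e-05,  1.14552409e-03]))
[ 1.41  1.3  46.47] [-1.34606459  0.26830548 -1.60856475]
[[327.13409881 291.96654928]
 [327.30532627 303.36524412]]
```

View pics/w5c.png

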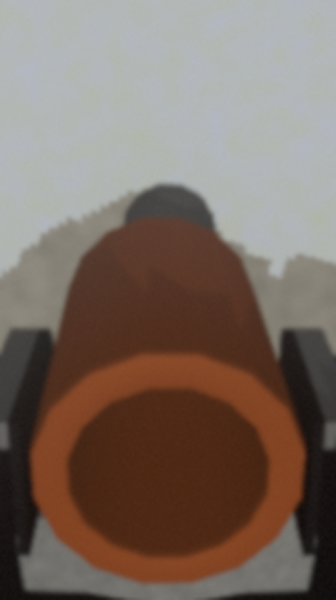

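View pics/s5c.png

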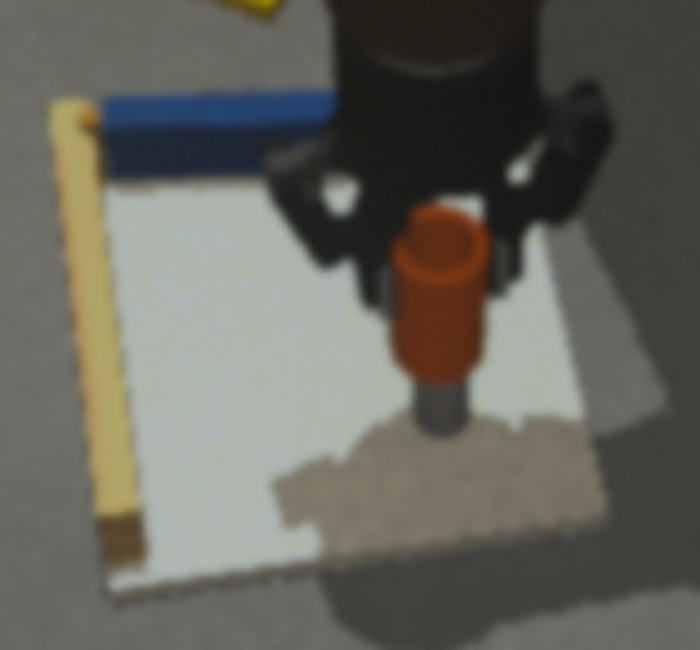

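Request:
{"name": "drive_tool", "arguments": {
  "steps": [
    [0.0012,0.001,0,0,0.03],
    [0,0,0.006,0,0.03],
    [0,0,0.006,0,0.03],
    [0,0,0.006,0,0.03],
    [0,0,0,0,0.03],
    [0,0,0,0,0.03]
  ]
}}

```text
clock: 8.0
position: [635.7, 25.5, 80.9]
ee_rot: [-0.142, 0.99, -0.0, -0.0]
contact_force: [-0.8, -0.1, -0.9]
gripper_width: 39.0
```

Request:
{"name": "drive_tool", "arguments": {
  "steps": [
    [-0.0004,0,0.005,0,0.03],
    [0,0,0.006,0,0.03],
    [0,0,0.006,0,0.03],
    [0,0,0.006,0,0.03],
    [0,0,0.005,0,0.03],
    [0,0,0,0,0.03],
    [0,0,0,0,0.03]
  ]
}}

```text
clock: 8.7
position: [636.2, 25.7, 53.2]
ee_rot: [-0.142, 0.99, -0.0, -0.0]
contact_force: [0.1, -0.9, -1.6]
gripper_width: 39.0
```

Request:
{"name": "drive_tool", "arguments": {
  "steps": [
    [0,0,0.003,0,0.03],
    [0,0,0.003,0,0.03],
    [0,0,0.002,0,0.03],
    [0,0,0,0,0.03],
    [0,0,0,0,0.03],
    [0,0,0,0,0.03]
  ]
}}

```text
clock: 9.3
position: [636.8, 25.8, 47.4]
ee_rot: [-0.143, 0.99, -0.0, 0.001]
contact_force: [-3.0, 0.7, 6.3]
gripper_width: 39.1
```

Request:
{"name": "drive_tool", "arguments": {
  "steps": [
    [0,0,0,0,0.05],
    [0,0,0,0,0.07],
    [0,0,0,0,0.085],
    [0,0,0,0,0.085],
    [0,0,0,0,0.085],
    [0,0,0,0,0.085],
    [0,0,-0.02,0,0.085],
    [0,0,-0.04,0,0.085],
    [0,0,-0.04,0,0.085],
    [0,0,-0.04,0,0.085],
    [0,0,-0.04,0,0.085],
    [0,0,0,0,0.085],
    [0,0,0,0,0.085]
  ]
}}

```text
clock: 10.6
position: [636.4, 25.9, 226.5]
ee_rot: [-0.142, 0.99, 0.0, 0.001]
contact_force: [0.1, 0.6, 0.1]
gripper_width: 85.2
```

```bash
python3 - <<'E'
from h import *
im,d,p=shot("wrist","w6");print(p);
m=cv2.inRange(cv2.cvtColor(im,cv2.COLOR_BGR2HSV),(0,130,70),(15,255,255))
m[:150]=0;m[:,:200]=0;m[:,440:]=0
v=d[m>0];print("top z est", p[0][2]); print(np.percentile(v[v>0],[2,10,50]))
print(proj("wrist",[[636.5,26,82],[636.5,26,12]],p))
E
python3 zoom.py pics/w6.png 250 150 390 400 2.4 pics/w6c.png
```

```text
(array([636.39288025,  25.8918895 , 226.52620332]), array([-1.42291186e-01,  9.89823886e-01,  4.31641400e-04,  1.30629016e-03]))
top z est 226.52620331994714
[289.37672241 290.20704956 294.57415771]
[[318.9947642  227.36021175]
 [319.03327225 211.01950872]]
```

View pics/w6.png

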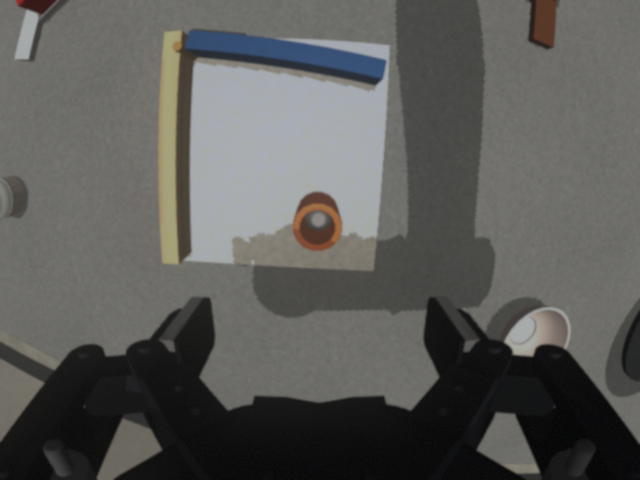

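```bash
python3 zoom.py pics/w1.png 225 155 405 305 4.2 pics/w1c.png; python3 - <<'E'
from h import *
d=np.load("w6.npy");z=np.load("w6_pose.npz");pose=(z["p"],z["q"])
im=cv2.imread("pics/w6.png")
m=cv2.inRange(cv2.cvtColor(im,cv2.COLOR_BGR2HSV),(0,130,100),(15,255,255))
m[:200]=0;m[260:]=0;m[:,:290]=0;m[:,350:]=0
ys,xs=np.nonzero(m*(d>0)); K=arm.camera_params("wrist")["K"]
r=np.hypot(xs-K[0,2],ys-K[1,2])/K[0,0]
o,dr=ray("wrist",np.c_[xs,ys],pose)
P=o+dr*(d[ys,xs]/np.cos(r))[:,None]
print(len(xs),np.percentile(P[:,2],[5,50,95]),P[P[:,2]>75].mean(0))
E
```

```text
827 [80.23339574 82.26401953 83.47598275] [635.20495766  24.17391731  82.13919089]
```

View pics/w1c.png

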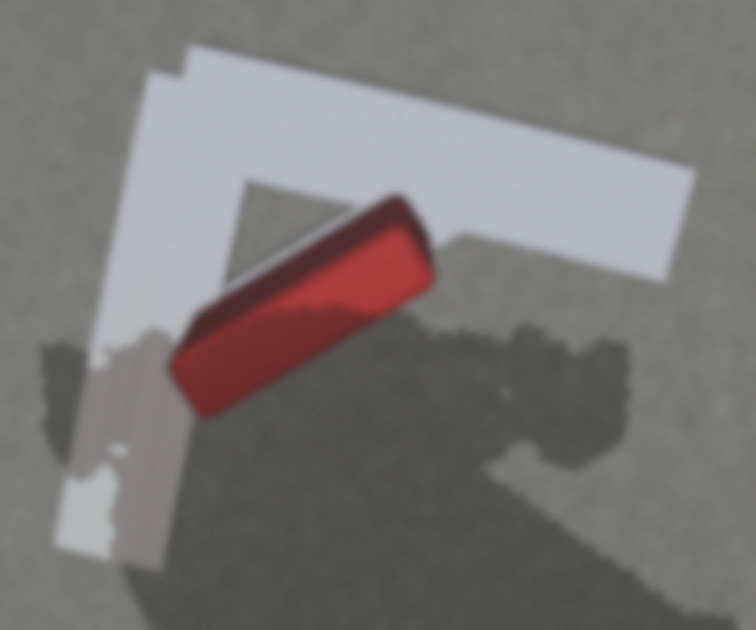

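```bash
python3 - <<'E'
from h import *
z=np.load("w1_pose.npz");pose=(z["p"],z["q"])
C=[(190,45,12,-48,-40),(150,72,12,-40,-48),(183,78,12,-40,-40),(695,170,12,-48,82),(665,283,12,-20,82),(55,545,12,82,-48),(163,570,12,82,-20),(245,180,12,-20,-20)]
W=np.array([onz("wrist",[(225+(u+.5)/4.2-.5,155+(v+.5)/4.2-.5)],h,pose)[0,:2] for u,v,h,_,_ in C]);F=np.array([c[3:] for c in C],float)
r,_=R.align_vectors(np.c_[W-W.mean(0),0*W[:,:1]],np.c_[F-F.mean(0),0*F[:,:1]])
M=r.as_matrix()[:2,:2];t=W.mean(0)-M@F.mean(0);yaw=np.arctan2(M[1,0],M[0,0])
print("yaw",yaw,t);print((W-(F@M.T+t)).round(1).tolist())
G=np.array([onz("wrist",[(225+u/4.2,155+v/4.2)],58,pose)[0,:2] for u,v in((402,225),(437,278),(203,418),(170,362))])
print("grip",G.mean(0)); l=G[0]-G[3]+G[1]-G[2];print(np.arctan2(-l[1],-l[0])-2.356+np.pi)
s=arm.read_state();p=s["position"];Rm=R.from_quat(s["ee_rot"]).as_matrix()
ty=np.arctan2(Rm[1,1],Rm[0,1]);print("tool y yaw",ty,"turn deg about tool z",np.degrees(ty-(yaw+np.pi/4)))
print("tool delta",Rm.T[:2,:2]@(t-p[:2]),s["joints"])
print("jar/bowl",onz("top",[(462,135),(211,146)],40))
E
```

```text
yaw 0.04743978663318788 [ 464.00084293 -346.7324014 ]
[[0.0, -0.1], [0.3, 0.1], [-0.1, 0.0], [0.1, -0.1], [0.2, 0.3], [-0.2, -0.0], [-0.6, 0.2], [0.1, -0.5]]
grip [ 463.07728458 -346.12046554]
0.04624708459352034
tool y yaw 1.8563133163869976 turn deg about tool z 58.64081892782524
tool delta [ 269.58958082 -309.08918534] [ 2.94093841e-01  4.08407545e-01  2.84654454e-02 -7.91702472e-04
 -1.19159546e+00 -1.57907956e+00]
jar/bowl [[ 718.20800225 -359.15859898   40.        ]
 [ 705.14084433  310.9983382    40.        ]]
```

Request:
{"name": "drive_tool", "arguments": {
  "steps": [
    [0.03,-0.0343,0,0,0.085],
    [0.03,-0.0343,0,0,0.085],
    [0.03,-0.0343,0,0,0.085],
    [0.03,-0.0343,0,0,0.085],
    [0.03,-0.0343,0,0,0.085],
    [0.03,-0.0343,0,0,0.085],
    [0.03,-0.0343,0,0,0.085],
    [0.03,-0.0343,0,0,0.085],
    [0.03,-0.0343,0,0,0.085],
    [0,0,0.01,8.38,0.085],
    [0,0,0.01,8.38,0.085],
    [0,0,0.01,8.38,0.085],
    [0,0,0.01,8.38,0.085],
    [0,0,0.01,8.38,0.085],
    [0,0,0.01,8.38,0.085],
    [0,0,0.01,8.36,0.085],
    [0,0,0,0,0.085],
    [0,0,0,0,0.085],
    [0,0,0,0,0.085]
  ]
}}

```text
clock: 12.55
position: [464.2, -346.7, 155.3]
ee_rot: [0.36, 0.933, -0.0, -0.0]
contact_force: [0.4, -0.6, 0.5]
gripper_width: 85.3
```

```bash
python3 - <<'E'
from h import *
im,d,p=shot("wrist","w7");print(p,arm.read_state()["joints"]);
Rm=R.from_quat(p[1]).as_matrix();t=np.array([463.7,-346.5])
print("tool delta",Rm.T[:2,:2]@(t-p[0][:2]),np.degrees(np.arctan2(Rm[1,1],Rm[0,1])-.0474-np.pi/4))
E
```

```text
(array([ 464.20286725, -346.65142398,  155.28050449]), array([ 3.59520519e-01,  9.33137170e-01, -7.93525410e-05, -1.13802899e-04])) [-3.61852010e-01  3.72523223e-01 -2.14198424e-01  1.25627688e-04
 -9.83648613e-01 -1.94500808e+00]
tool delta [ 0.47447105 -0.22512641] 0.14267589165217207
```

View pics/w7.png

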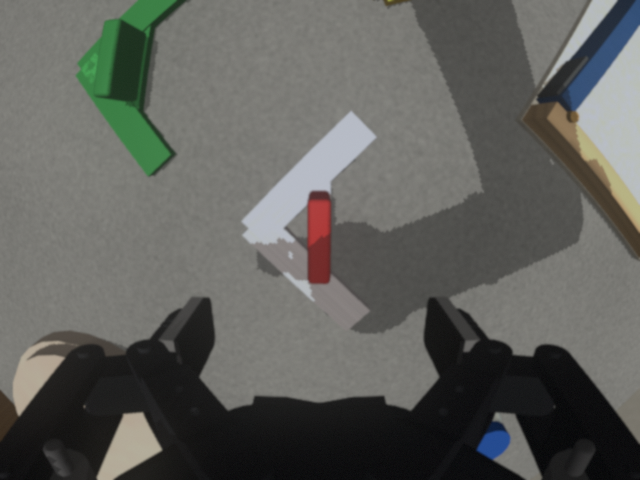

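Request:
{"name": "drive_tool", "arguments": {
  "steps": [
    [0.0005,0,0.03,0.14,0.085],
    [0,0,0.03,0,0.085],
    [0,0,0.03,0,0.085],
    [0,0,0.025,0,0.085],
    [0,0,0.015,0,0.085],
    [0,0,0.007,0,0.085],
    [0,0,0,0,0.085],
    [0,0,0,0,0.085],
    [0,0,0,0,0.05],
    [0,0,0,0,0.02],
    [0,0,0,0,0.005],
    [0,0,0,0,0.005],
    [0,0,0,0,0.005],
    [0,0,0,0,0.005],
    [0,0,0,0,0.005],
    [0,0,0,0,0.005],
    [0,0,0,0,0.005]
  ]
}}

```text
clock: 14.3
position: [463.9, -346.3, 18.6]
ee_rot: [0.362, 0.932, -0.0, 0.0]
contact_force: [-1.6, 1.0, 4.5]
gripper_width: 15.1
```

```bash
python3 - <<'E'
from h import *
s=arm.read_state();p=s["position"];Rm=R.from_quat(s["ee_rot"]).as_matrix()
print(p,s["contact_force"],s["gripper_width"],np.arctan2(Rm[1,1],Rm[0,1]))
fy=.2336;o=np.array([520.3,-136.0]);Mf=np.array([[np.cos(fy),-np.sin(fy)],[np.sin(fy),np.cos(fy)]])
for fr in [(48,48),(83,63)]:
    t=o+Mf@fr;print(fr,t,"tool delta now",Rm.T[:2,:2]@(t-p[:2]))
print("turn deg",np.degrees(np.arctan2(Rm[1,1],Rm[0,1])-fy-np.pi/4))
E
```

```text
[ 463.8508585  -346.34015605   18.64595432] [-1.62759593  0.97797945  4.46806046] 15.110873511451002 0.8308997610753552
(48, 48) [555.88519027 -78.19261091] tool delta now [112.81727726 260.08783815]
(83, 63) [586.4623496  -55.49817707] tool delta now [105.53572229 297.4640198 ]
turn deg -10.777244586209697
```

Request:
{"name": "drive_tool", "arguments": {
  "steps": [
    [0,0,-0.015,0,0.005],
    [0,0,-0.03,0,0.005],
    [0,0,-0.03,0,0.005],
    [0,0,-0.015,0,0.005],
    [0.0132,0.0372,0,0,0.005],
    [0.0132,0.0372,0,0,0.005],
    [0.0132,0.0372,0,0,0.005],
    [0.0132,0.0372,0,0,0.005],
    [0.0132,0.0372,0,0,0.005],
    [0.0132,0.0372,0,0,0.005],
    [0.0132,0.0372,0,0,0.005],
    [0.0132,0.0372,0,0,0.005],
    [0,0,0,-5.39,0.005],
    [0,0,0,-5.39,0.005],
    [0,0,0,0,0.005],
    [0,0,0,0,0.005],
    [0,0,0,0,0.005]
  ]
}}

```text
clock: 16.0
position: [586.1, -55.5, 107.7]
ee_rot: [0.273, 0.962, -0.0, -0.001]
contact_force: [0.4, 0.1, -4.3]
gripper_width: 15.1
```

```bash
python3 - <<'E'
from h import *
im,d,p=shot("wrist","w8");print(p,arm.read_state()["joints"]);
im,d,p=shot("top","t8")
im,d,p=shot("scene","s8")
E
python3 zoom.py pics/s8.png 220 200 380 350 4 pics/s8c.png
```

```text
(array([586.05651852, -55.54255501, 107.72411408]), array([ 2.73474419e-01,  9.61879125e-01, -8.98895157e-05, -5.32353575e-04])) [ 1.80150083e-01  4.38655044e-01 -2.44865035e-01 -3.18944196e-04
 -8.87961146e-01 -2.30452123e+00]
```

View pics/w8.png

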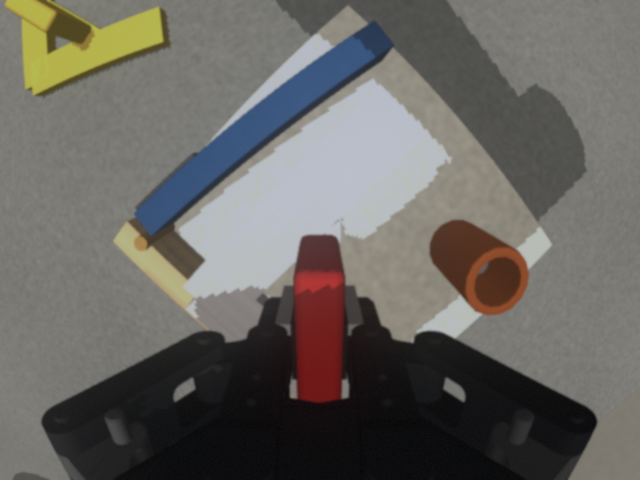

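View pics/s8c.png

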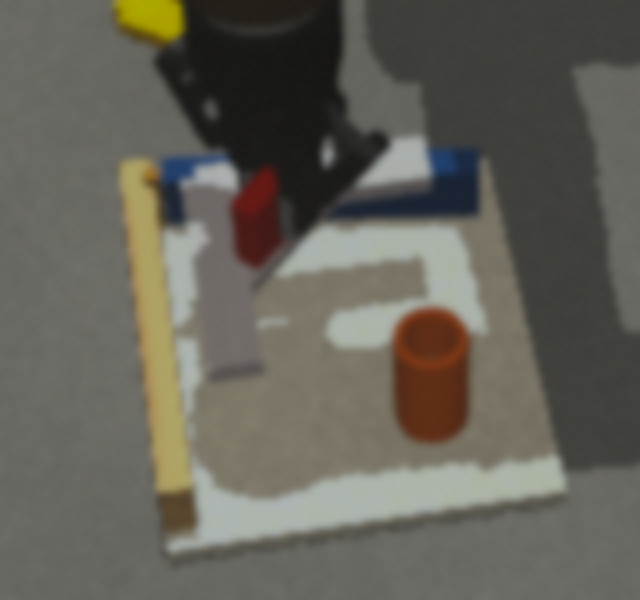

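Request:
{"name": "drive_tool", "arguments": {
  "steps": [
    [0,0,0.02,0,0.005],
    [0,0,0.02,0,0.005],
    [0,0,0.015,0,0.005],
    [0,0,0.01,0,0.005],
    [0,0,0.007,0,0.005],
    [0,0,0.003,0,0.005],
    [0,0,0,0,0.005],
    [0,0,0,0,0.005],
    [0,0,0,0,0.005]
  ]
}}

```text
clock: 17.05
position: [587.0, -55.2, 34.0]
ee_rot: [0.272, 0.962, 0.0, 0.001]
contact_force: [1.2, 0.4, -3.4]
gripper_width: 15.3
```

```bash
python3 - <<'E'
from h import *
s=arm.read_state();print(s["position"],s["contact_force"])
im,d,p=shot("wrist","w9");im,d,p=shot("scene","s9");im,d,p=shot("top","t9")
E
python3 zoom.py pics/s9.png 220 200 380 350 4 pics/s9c.png
python3 zoom.py pics/t9.png 280 120 400 250 4.6 pics/t9c.png
```

```text
[587.03756416 -55.21026937  34.03572034] [ 1.20305711  0.41108333 -3.4404675 ]
```

View pics/w9.png

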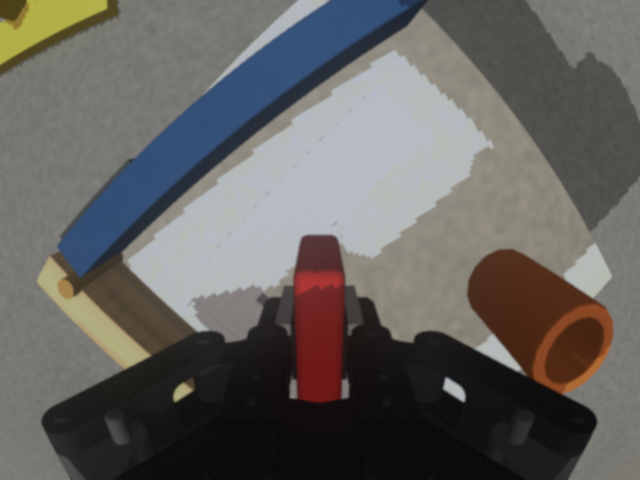

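View pics/s9c.png

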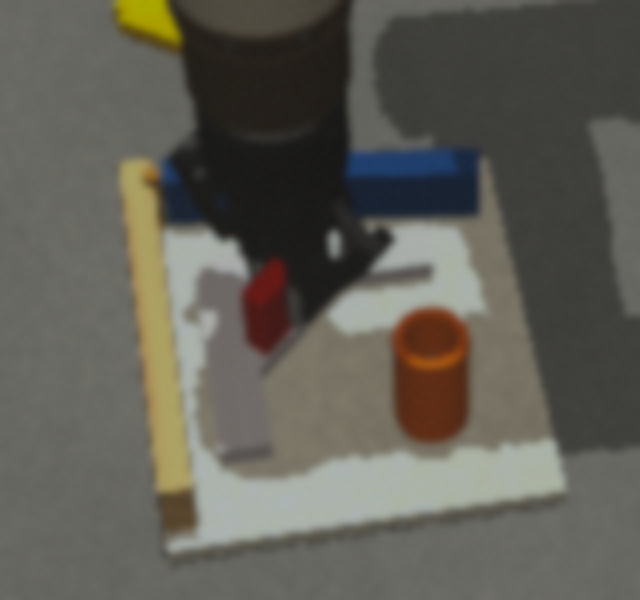

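View pics/t9c.png

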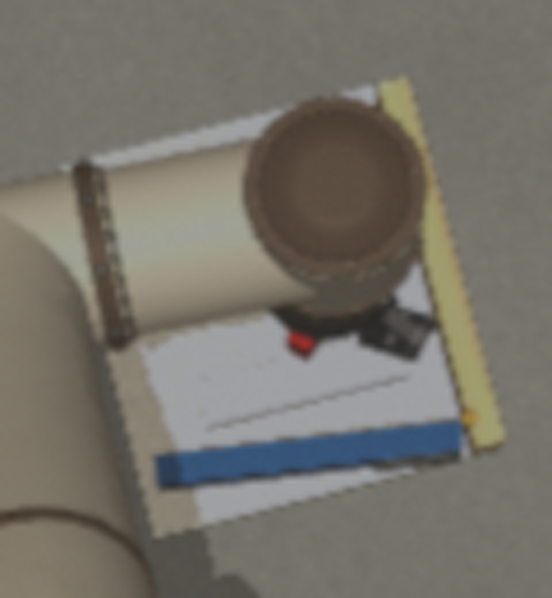

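Request:
{"name": "drive_tool", "arguments": {
  "steps": [
    [0,0,0.0015,0,0.005],
    [0,0,0.0015,0,0.005],
    [-0.003,-0.003,0,0,0.005],
    [-0.003,-0.003,0,0,0.005],
    [-0.0025,-0.0025,0,0,0.005],
    [0,0,0,0,0.005],
    [0,0,0,0,0.005],
    [0,0,0,0,0.005]
  ]
}}

```text
clock: 18.0
position: [589.9, -67.5, 30.7]
ee_rot: [0.272, 0.962, -0.0, 0.001]
contact_force: [0.2, -3.2, 0.0]
gripper_width: 15.6
```

```bash
cat > st.py <<'E'
from h import *
s=arm.read_state();p=s["position"];Rm=R.from_quat(s["ee_rot"]).as_matrix()
fy=.2336;o=np.array([520.3,-136.0]);Mf=np.array([[np.cos(fy),-np.sin(fy)],[np.sin(fy),np.cos(fy)]])
print("frame pos",Mf.T@(p[:2]-o),"z",p[2],"F frame",Mf.T@s["contact_force"][:2],s["contact_force"][2],"yaw err",np.arctan2(Rm[1,1],Rm[0,1])-fy-np.pi/4,"tz",s["wrist_torque"],s["gripper_width"],s["clock"])
E
python3 st.py
```

```text
frame pos [83.55832644 50.49134855] z 30.69190282345168 F frame [-0.59324019 -3.19453199] 0.04287693488658456 yaw err -0.00010690019891201885 tz [-0.56412794 -0.21121814 -0.01249516] 15.607983722653646 18.0
```

Request:
{"name": "drive_tool", "arguments": {
  "steps": [
    [0.0012,-0.003,0,0,0.005],
    [0.0021,-0.0021,0,0,0.005],
    [0.0021,-0.0021,0,0,0.005],
    [0.0021,-0.0021,0,0,0.005],
    [0.0021,-0.0021,0,0,0.005],
    [0.0021,-0.0021,0,0,0.005],
    [0.0021,-0.0021,0,0,0.005],
    [0.0021,-0.0021,0,0,0.005],
    [0.0021,-0.0021,0,0,0.005],
    [0.0021,-0.0021,0,0,0.005],
    [0,0,0,0,0.005],
    [0,0,0,0,0.005],
    [0,0,0,0,0.005]
  ]
}}

```text
clock: 19.3
position: [561.1, -74.8, 30.6]
ee_rot: [0.272, 0.962, 0.0, 0.0]
contact_force: [3.3, 3.7, 3.6]
gripper_width: 15.2
```

```bash
python3 st.py
```

```text
frame pos [53.86942843 50.11421689] z 30.637412895858066 F frame [4.05665177 2.84125189] 3.642159132370877 yaw err -0.00016518257563324923 tz [ 0.91508637 -0.88162471 -0.21090658] 15.16113381866966 19.3
```

Request:
{"name": "drive_tool", "arguments": {
  "steps": [
    [0.0014,-0.0014,0,0,0.005],
    [0.0014,-0.0014,0,0,0.005],
    [0.0014,-0.0014,0,0,0.005],
    [0,-0.002,0,0,0.005],
    [0,0,0,0,0.005],
    [0,0,0,0,0.005],
    [0,0,0,0,0.005]
  ]
}}

```text
clock: 20.0
position: [555.5, -77.1, 30.8]
ee_rot: [0.272, 0.962, 0.001, 0.002]
contact_force: [4.4, 7.2, 1.9]
gripper_width: 15.7
```

```bash
python3 st.py; python3 - <<'E'
from h import *
shot("wrist","w10");shot("scene","s10");shot("top","t10")
E
python3 zoom.py pics/s10.png 220 200 380 350 4 pics/s10c.png
python3 zoom.py pics/t10.png 280 120 400 250 4.6 pics/t10c.png
```

```text
frame pos [47.86116393 49.18037824] z 30.778690334670678 F frame [5.95122212 5.97040116] 1.949014839894747 yaw err 0.0005139520031911538 tz [ 1.83072102 -1.31821193 -0.17093066] 15.680775834433113 20.0
```

View pics/w10.png

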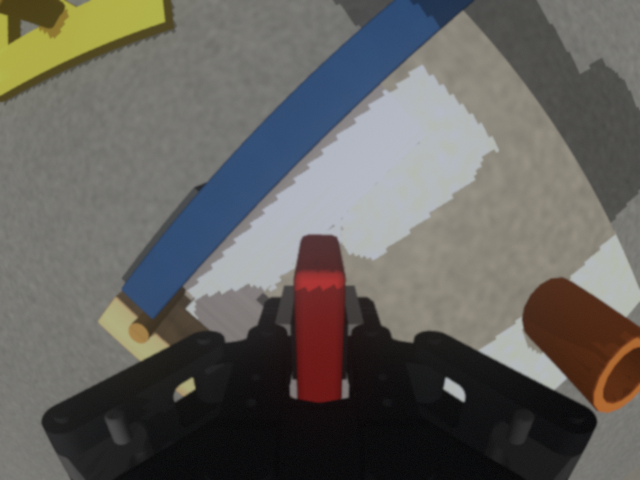

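View pics/s10c.png

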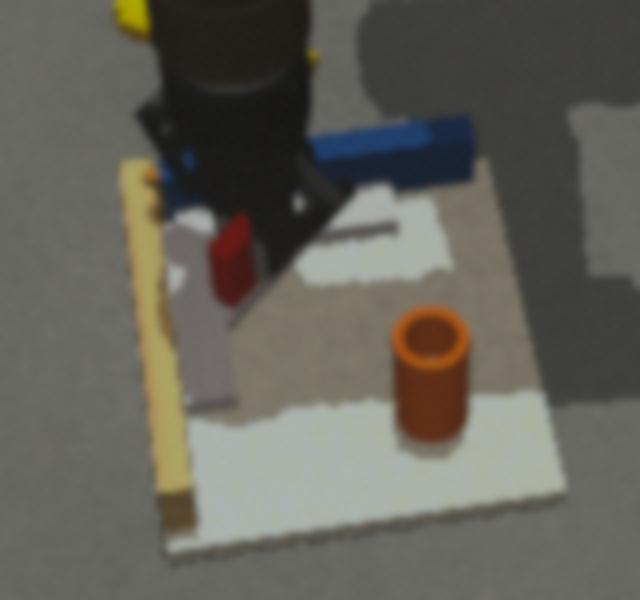

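View pics/t10c.png

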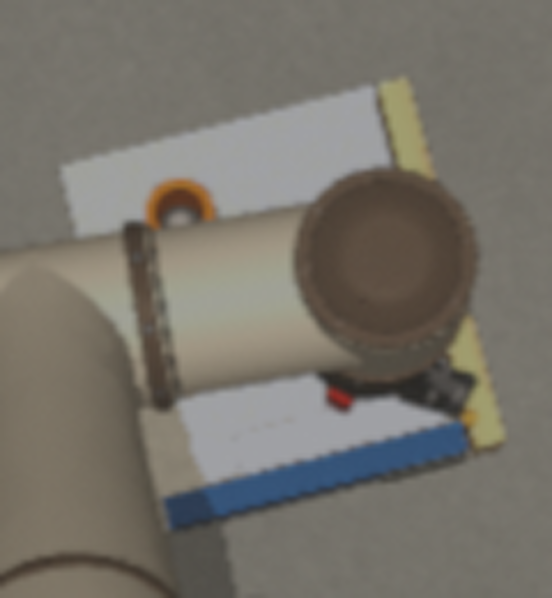

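Request:
{"name": "drive_tool", "arguments": {
  "steps": [
    [0,-0.0015,0,0,0.005],
    [0,-0.0015,0,0,0.005],
    [0,0,0,0,0.005],
    [0,0,0,0,0.005],
    [0,0,0,0,0.005]
  ]
}}

```text
clock: 20.65
position: [555.5, -78.3, 31.1]
ee_rot: [0.272, 0.962, 0.002, 0.003]
contact_force: [6.5, 11.0, 1.6]
gripper_width: 15.0
```

```bash
python3 st.py
```

```text
frame pos [47.62368612 47.98479565] z 31.05771841122663 F frame [8.83767417 9.1622405 ] 1.6004109141785505 yaw err 0.0008997068392866403 tz [ 3.3994113  -1.80237966 -0.09226552] 14.991501029018432 20.65
```

Request:
{"name": "drive_tool", "arguments": {
  "steps": [
    [0,-0.0015,0,0,0.005],
    [0,-0.0015,0,0,0.005],
    [0,0,0,0,0.005],
    [0,0,0,0,0.005],
    [0,0,0,0,0.005],
    [0,0,0,0,0.005]
  ]
}}

```text
clock: 21.25
position: [555.5, -78.5, 31.3]
ee_rot: [0.272, 0.962, 0.004, 0.005]
contact_force: [8.0, 21.9, 1.7]
gripper_width: 15.6
```

```bash
python3 st.py; python3 - <<'E'
from h import *
im,d,p=shot("wrist","w11");shot("scene","s11");im2,_,_=shot("top","t11")
H,S,V=cv2.split(cv2.cvtColor(im,cv2.COLOR_BGR2HSV))
E
python3 zoom.py pics/w11.png 90 0 490 360 2 pics/w11c.png
python3 zoom.py pics/t11.png 280 120 400 250 4.6 pics/t11c.png
```

```text
frame pos [47.54980166 47.77588416] z 31.328769430790015 F frame [12.80135508 19.45396443] 1.7181474911090786 yaw err 0.0016247702284872823 tz [ 6.3386531  -1.92044465 -0.11747339] 15.604673452315627 21.25
```

View pics/w11c.png

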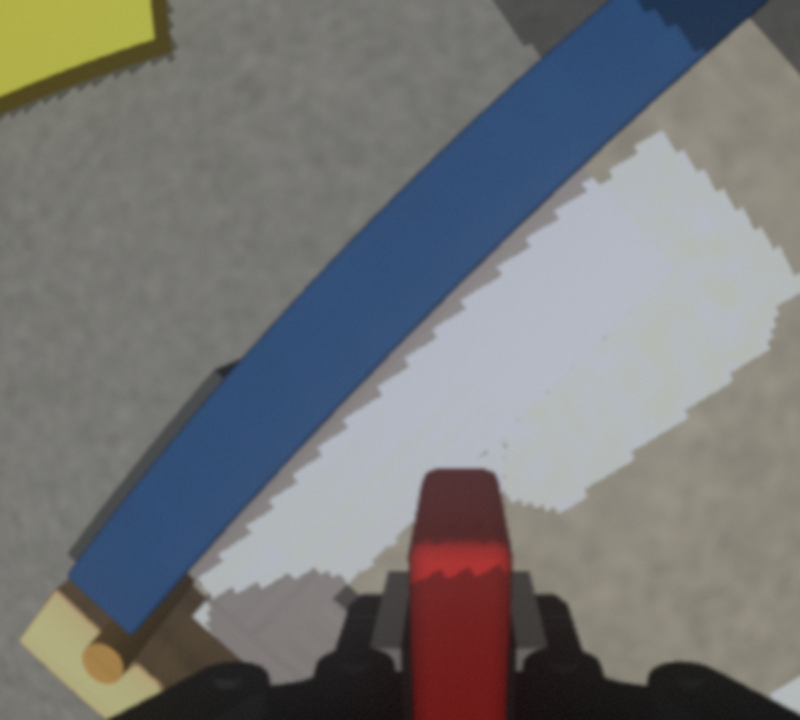

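View pics/t11c.png

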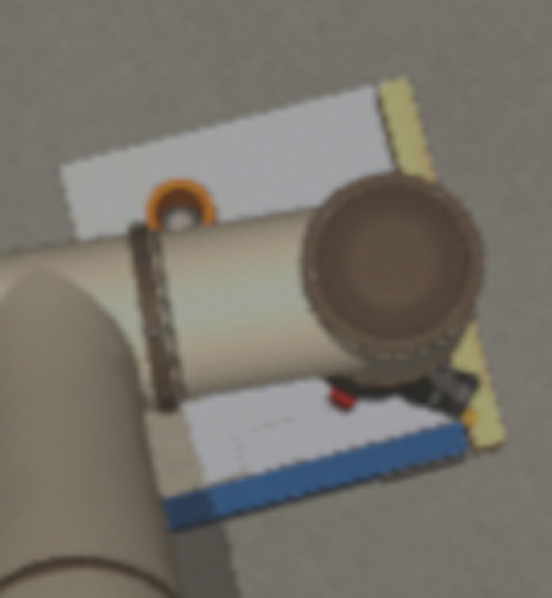

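```bash
python3 - <<'E'
from h import *
z=np.load("w11_pose.npz");pose=(z["p"],z["q"])
im=cv2.imread("pics/w11.png");H,S,V=cv2.split(cv2.cvtColor(im,cv2.COLOR_BGR2HSV))
m=((S>110)&(H>100)&(H<125)&(V>60)).astype(np.uint8)
fy=.2336;o=np.array([520.3,-136.0]);Mf=np.array([[np.cos(fy),-np.sin(fy)],[np.sin(fy),np.cos(fy)]])
# inner edge: per column lowest blue
pts=[];po=[]
for x in range(165,420,5):
    ys=np.nonzero(m[:330,x])[0]
    if len(ys)>5:
        pts.append((x,ys.max()+.5))
        if ys.min()>2: po.append((x,ys.min()-.5))
for q in(pts,po):
    P=(onz("wrist",q,52,pose)[:,:2]-o)@Mf
    vx,vy,x,y=cv2.fitLine(P.astype(np.float32),cv2.DIST_HUBER,0,.01,.01).ravel()
    print("lean",-np.arctan2(-vx,vy) if vy>0 else -np.arctan2(vx,-vy),(x-vx/vy*y),y, P[0],P[-1])
# ply top edge near: hinge end corners
u=np.array([(66,590),(20,640)])/2+[90,0]
print((onz("wrist",u,52,pose)[:,:2]-o)@Mf,"expect (-18,0),(-18,-18)")
q=R.from_quat(pose[1]).as_matrix()[:,2];print("tool tilt",np.arccos(-q[2]))
E
```

```text
lean -0.0029969972 -0.32714978 80.42075 [-0.25290432 11.91703128] [ -0.75509708 140.77281043]
lean -0.0022767344 -17.48976 92.78348 [-17.59972368  34.85798812] [-17.99505716 146.41061399]
[[-15.725459     1.543384  ]
 [-17.30175593 -17.3476124 ]] expect (-18,0),(-18,-18)
tool tilt 0.012009973586417581
```

Request:
{"name": "drive_tool", "arguments": {
  "steps": [
    [0,0,0,0,0.005],
    [0,0,0,0,0.005],
    [0,0,0,0,0.005],
    [0,0,0,0,0.005],
    [0,0,0,0,0.005],
    [0,0,0,0,0.005]
  ]
}}

```text
clock: 22.0
position: [555.5, -78.5, 31.3]
ee_rot: [0.272, 0.962, 0.004, 0.005]
contact_force: [7.9, 21.9, 1.4]
gripper_width: 15.2
```

```bash
python3 st.py; python3 - <<'E'
from h import *
im=cv2.imread("pics/t11.png")
for nm,b in (("bowl",(190,125,235,170)),("jar",(440,115,485,155))):
    a=cv2.imread("pics/top0.png")[b[1]:b[3],b[0]:b[2]].astype(int);c=im[b[1]:b[3],b[0]:b[2]].astype(int)
    print(nm,np.abs(a-c).max(),np.abs(a-c).mean())
E
```

```text
frame pos [47.53103241 47.74779167] z 31.340413929197418 F frame [12.80289315 19.47556996] 1.358603899167004 yaw err 0.0015490681738061785 tz [ 6.29646737 -1.85518712 -0.02490186] 15.240991863242735 22.0
bowl 4 1.7066666666666668
jar 4 1.6392592592592592
```

Everything is stable, so I'm handing in the job.

```bash
python3 -c "
from bench import arm
print(arm.job_done())"; python3 st.py
```

```text
the job is handed in; nothing more can be done
None
the job is handed in; nothing more can be done
```

I pushed the sleeve down onto the spigot and released it. Then I gripped the square by its red grip, lowered it inside the frame, slid it along the fixed fence into the corner, and handed in while still pressing it there. `job_done()` gave no verdict, so these are my own last checks:

- **Sleeve:** its top measured z ≈ 82 mm, so its lower end is seated on the board. Its centre measured about 2 mm from my spigot estimate by depth, though the bore only allows about 1.5 mm of play.
- **Blue fence:** within about 0.003 rad of square.
- **Square:** heel about 0.5 mm from the corner going by the TCP (I did not see the heel directly). Yaw error was 0.0015 rad and tool tilt 0.012 rad.
- **Push:** wrist forces held steady at about 13 N (frame x, toward the blue fence) and 19 N (frame y, toward the fixed fence). The fingers were closed on the grip at 15.2 mm.
- **Jar and bowl:** unmoved in the top view.
- **Time:** handed in with the clock at 22 s.

One check disagreed slightly. A hand-picked corner of the fixed fence came out about 2 mm from where the frame fit put it, which is about the camera calibration error.

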